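# Put the patching kit away and lock up the spare blades

## Task

The wall patching is done, so sort the kit into its places: lay the yellow scraper flat in the grey caddy, lay the aluminium paint stirrer flat in the white drip tray, and stand the glass jar upright in the round blue holder. The orange cassette of spare blades goes into the green blade safe: slide its steel gate aside, lay the cassette flat in the bay, and slide the gate fully shut again. Never tip the jar over, leave the paint tin standing where it is, and finish with everything let go and at rest.

Things in the scene. Friction and masses are not known exactly. Their poses are not given: they have to be found in the camera images.
- scraper_mid (a point): Yellow plastic putty scraper lying flat, 120 mm long (x from -52 to +68 mm of this point), 45 g. The point is in the handle near the centre of mass, 8 mm above the flat underside. x runs along the handle to the blade, z up. Handle 22 mm wide (y), 16 mm high, from -52 to +20 mm; blade 46 mm wide, 4 mm thick. May lie either way round in the caddy.
- stirrer_mid (a point): Aluminium paint stirrer lying flat, 150 mm long (x from -84 to +66 mm of this point), 40 g. The point is on the shaft near the centre of mass, 3 mm above the underside. x runs towards the paddle, z up. Shaft 14 mm wide (y), 6 mm thick; perforated paddle 28 mm wide, 5 mm thick, from +16 mm on. May lie either way round in the tray.
- jar_mid (a point): Small empty round glass jar with a red twist cap, standing upright; 75 mm high, glass 54 mm in diameter up to 52 mm height, cap 51 mm in diameter from 57 to 75 mm height, 160 g. This point is on its axis, half-way up (37.5 mm above its underside). z is up its axis.
- cassette_mid (a point): Orange plastic cassette of spare blades lying flat: a block 52 mm long (x), 30 mm wide (y), 22 mm high, with a black stripe on top, 50 g. This point is its centre, 11 mm above its underside.
- caddy_floor (a point): Grey plastic caddy, an open tray fixed to the counter, 170 mm (x) by 102 mm (y) outside, 35 mm high, walls 5 mm. Place of the scraper. This point is the centre of its inner floor, 5 mm above the counter; the floor is 160 by 92 mm; x along its length, z up.
- driptray_floor (a point): White plastic drip tray, fixed, 190 mm (x) by 88 mm (y) outside, 22 mm high, walls 4 mm. Place of the stirrer. This point is the centre of its inner floor, 4 mm above the counter; the floor is 182 by 80 mm; x along its length, z up.
- jarholder_floor (a point): Round blue plastic jar holder, a fixed open cup 92 mm in outside diameter, 24 mm high, 82 mm in inside diameter. Place of the jar. This point is the centre of its inner floor, 5 mm above the counter.
- bay_floor (a point): Green blade safe, fixed, 190 mm (x) by 96 mm (y), 32 mm high, steel guides along its long sides up to 40 mm. Place of the cassette. The point: floor centre of its open-topped bay, 5 mm above the counter, 45 mm towards -x from the safe's middle. x runs along the safe from the bay to the closed deck, z up. Bay 88 mm (x) by 86 mm (y), 27 mm deep, covered by the sliding gate.
- gate (a joint): How far (m) the safe's steel gate is slid along the safe's +x: 0 shut over the bay, 0.085 fully open over the deck (stops at both). Starts shut or a crack open, stays where left, needs 1 to 2 N. Its top face is 37 mm above the counter; its black upright fin (10 mm thick in x, 44 mm wide in y, top 66 mm above the counter) stands at x = -32 mm + joint, y = 0 from bay_floor.
- tin_mid (a point): Paint tin, steel with a plain paper band and a white lid, 100 mm in diameter, 108 mm high, standing at the left of the work. This point is on its axis, 54 mm up. Not to be moved.
Not all that is in view belongs to the job. Leave any brown look-alike of the part that bears cassette_mid alone.

How it is judged:
By the outcome, as a careful person would: the job done as asked, in the order asked, and still so for the second after the job is handed in, with the robot touching nothing.
It also fails if it takes over 144 s, if anything falls off the work surface, if the arm or the gripper's body presses on something with over 40 N, if the wrist force passes 120 N, or if a joint passes its speed limit or range.

## Robot

A 6-joint arm with a two-finger parallel gripper is mounted at the origin on the work surface. World frame = base frame: x ahead of the robot, y to its left, z up, the work surface at z = 0. Lengths are in mm, angles in degrees, forces in N, time in s.
With the tool pointing down it reaches from about 300 to 850 mm from the base axis. Payload 4.2 kg.
Tool frame: the origin (TCP) lies on the centre line of the jaws, within the pads' length; the fingertips stand 11 mm ahead of it and the grasp point (between the pads) lies 8 mm behind it; z points along the fingers, y is the direction in which the jaws open and shut (so a half turn about z gives the same grasp; the last joint's range is limited). The gripper opens to 91 mm and grips with 3 to 60 N. Pads are 32 mm wide; open, the fingers measure 118 mm over their backs; the gripper's body (76 mm by 178 mm) begins 60 mm behind the grasp point.
Start: joints at [-76.834, 18.312, 89.639, -0, 72.044, -1.146], TCP at [142.148, -557.168, 224.976] pointing down, gripper open.
Joint ranges: [-177.97, 177.97], [-48.28, 115.42], [12.27, 149.76], [-77.06, 257.06], [2.81, 150.46], [-146.56, 146.56]. Speed limits (degrees/s): [147.25, 147.25, 180, 180, 180, 180].

## Interface

Orientations are given as [roll, pitch, yaw] about the fixed x, y, z axes, in that order (R = Rz(yaw) Ry(pitch) Rx(roll)).
In Python, from workcell import env, grab_frame gives the robot as it stands. The module is installed in compiled form; this text tells all that it offers.
- The arm moves only by the tool arm_command, never from a script. Its argument "series" is one flat list of numbers, 6 for each row, row after row: the shift along the world's x, y, z each as a share of 400 mm, from -1 to 1, then the turn, a rotation vector about the world's x, y, z each as a share of 45 degrees, from -1 to 1. A call has 1 to 20 rows; each row shifts and turns the commanded pose from where the row before left it; what a row does not reach is not made up. A row lasts 1/12 s, in which the tool goes at most 41.7 mm and 7.16 degrees, less where a joint would pass 70% of its speed; a pose out of reach is approached as far as the arm can. A call with a number of a shift or a turn outside -1 to 1 is refused whole. A call with a gripper value outside its range is refused whole. "hand" is the opening, from 0 (shut) to 1 (fully open), set as the call begins (left out, the last holds). The fingers move at their own pace and stop on an object; "newtons" is the grip in N (left out, the last holds). Time passes only in rows, so rows that do not move let the fingers close. It gives the time, the measured TCP pose, the force and the opening at its end, in the units of the state.
- env.state(): the state, without advancing time (a new reading comes with each control period).
- grab_frame(name): name is "scene" or "top" or "wrist"; returns a dict with "frame" (384x512x3 uint8, red, green, blue), "intrinsics" (3x3 intrinsics, pixels), "R" (3x3) and "t" (3): a world point X has camera coordinates R X + t; the wrist camera has in their place "tool_from_camera" (4x4, takes a point from camera to tool coordinates, whose origin is the TCP and whose axes are the flange's). Camera axes: x right, y down, z forward; pixel columns grow to the right and rows downward; lengths in mm; the calibration is good to about 2 mm. A picture is of the moment at which its call begins: read the wrist's pose just before it. There is no depth.
- env.job_done(): hands the job in, once; it reports no verdict.
The state is a dict: "time_s": time; "qpos": joint angles; "qvel": joint speeds; "effort": joint torques, N m; "ee_pos": TCP position; "ee_rot": TCP orientation; "force": force on the tool from outside, world axes, zero at the start; "torque": the same for the moment, N m; "gripper_width": finger opening in mm.
Only numpy, scipy, OpenCV 4.12 (cv2) and the standard library are available. Lean on these libraries where they do the work, as an engineer would, in place of code of your own. Each camera call takes 0.05 s, during which the arm holds its last target.

## Working session

There is one attempt and no reset: what is moved stays moved. The work goes in short steps, Python scripts to look and compute and a tool call to move; the robot and the scene stay as the last step left them, time stands still between calls to the robot, and variables do not carry over. Pictures are saved under pics/ and viewed, and the job is handed in when it is done.

Besides the shell and the picture viewer there is one more tool, called by a JSON object that holds its "method" and its "body", one argument or row to a line. arm_command: Moves the arm, as the interface text tells. Shift numbers are shares of 400 mm and turn numbers shares of 45 degrees, none past 1 either way. Its arguments: {"type":"object","properties":{"series":{"type":"array"},"hand":{"type":"number"},"newtons":{"type":"number"}},"required":["series"]}

```bash
mkdir -p pics
cat > h.py <<'E'
from workcell import env, grab_frame
import numpy as np, cv2
def snap(name,fn):
    s=env.state(); f=grab_frame(name); cv2.imwrite('pics/'+fn,f['frame'][:,:,::-1]); return s,f
def ray(f,u,v,z,s=None):
    K=np.array(f['intrinsics']); d=np.linalg.inv(K)@[u,v,1]
    if 'R' in f: R=np.array(f['R']);t=np.array(f['t']);o=-R.T@t;d=R.T@d
    o_=o+d*(z-o[2])/d[2]; return o_
E
python3 - <<'E'
from h import *
s=env.state();print(s)
for n in ['scene','top','wrist']:
    s,f=snap(n,n+'0.png'); print({k:np.round(v,4).tolist() for k,v in f.items() if k!='frame'})
E
```

```text
{'time_s': 0.0, 'qpos': array([-7.68361349e+01,  1.83513044e+01,  8.97069187e+01, -8.27116703e-04,
        7.20448439e+01, -1.14723129e+00]), 'qvel': array([-0.05205784, -0.02622895, -0.06843113,  0.06948395,  0.06668643,
        0.11047023]), 'effort': array([-1.29745280e-03, -4.12461984e+01, -2.31970811e+01,  7.26407859e-02,
        4.54454182e-02, -1.27545050e-04]), 'ee_pos': array([ 142.00267093, -556.67629397,  224.12018024]), 'ee_rot': array([-1.79896938e+02, -1.27735197e-03,  1.43113509e+01]), 'force': array([-0.07779151,  1.07762841, -0.55703356]), 'torque': array([ 0.04708987,  0.0187594 , -0.00391209]), 'gripper_width': 91.13948681860084}
{'intrinsics': [[401.5664, 0.0, 255.2864], [0.0, 401.5664, 188.8594], [0.0, 0.0, 1.0]], 'R': [[0.633, 0.7741, 0.0086], [0.4238, -0.3372, -0.8406], [-0.6478, 0.5358, -0.5416]], 't': [-390.2075, -94.0591, 1527.4911]}
{'intrinsics': [[407.8314, 0.0, 254.6689], [0.0, 407.8314, 191.4807], [0.0, 0.0, 1.0]], 'R': [[-0.0102, -0.9999, 0.0034], [-0.9982, 0.0099, -0.0598], [0.0598, -0.004, -0.9982]], 't': [83.5203, 483.9581, 1394.1391]}
{'intrinsics': [[271.0151, 0.0, 253.3708], [0.0, 271.0151, 188.2033], [0.0, 0.0, 1.0]], 'tool_from_camera': [[0.0002, -0.9662, -0.2578, 72.5976], [1.0, -0.0, 0.001, -0.8734], [-0.001, -0.2578, 0.9662, -159.6347], [0.0, 0.0, 0.0, 1.0]]}
```

View pics/scene0.png

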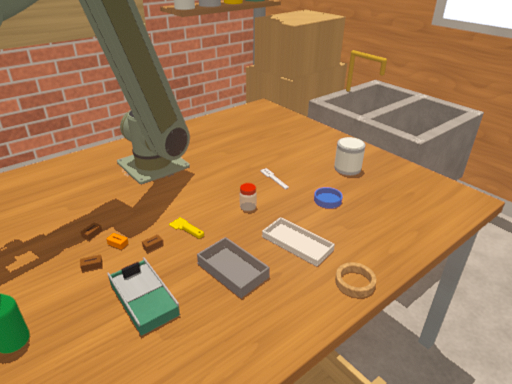

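View pics/top0.png

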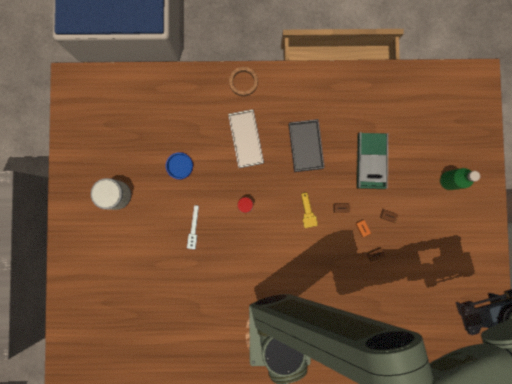

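View pics/wrist0.png

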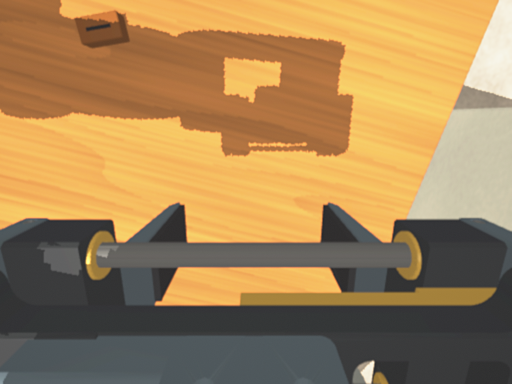

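Run:
```python
import cv2
i=cv2.imread('pics/top0.png'); c=i[90:380,60:512]
c=cv2.resize(c[:, :],None,fx=1.77,fy=1.77,interpolation=cv2.INTER_CUBIC)
cv2.imwrite('pics/top0z.png',c)
```

```text
(no output)
```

View pics/top0z.png

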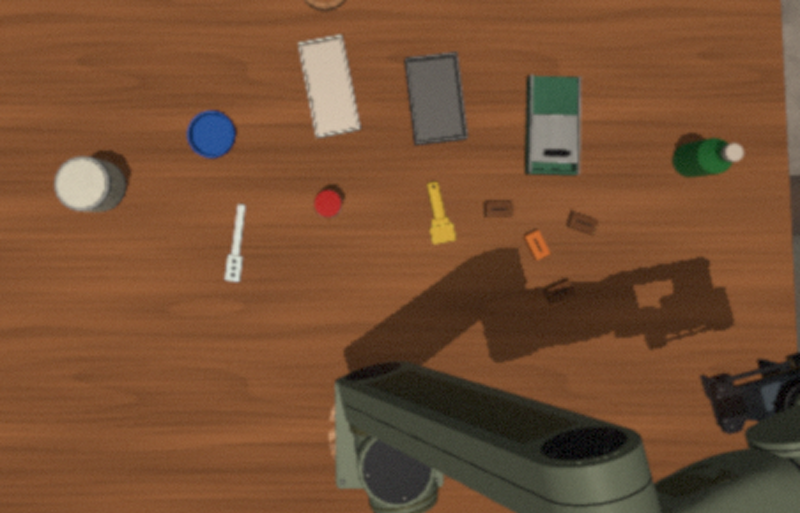

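Run:
```python
from h import *
_,f=snap('top','top1.png')
im=f['frame'];hsv=cv2.cvtColor(im,cv2.COLOR_RGB2HSV)
def seg(name,lo,hi,box,z):
    m=cv2.inRange(hsv,np.array(lo),np.array(hi)); k=np.zeros_like(m);u0,u1,v0,v1=box;k[v0:v1,u0:u1]=m[v0:v1,u0:u1]
    n,l,st,c=cv2.connectedComponentsWithStats(k);i=1+np.argmax(st[1:,4]);k=(l==i)
    vs,us=np.nonzero(k);P=np.array([ray(f,u,v,z) for u,v in zip(us,vs)])[:,:2]
    r=cv2.minAreaRect(P.astype(np.float32)); mc=P.mean(0);w,V=np.linalg.eigh(np.cov((P-mc).T));a=V[:,1]
    pr=(P-mc)@V
    print(name,len(P),'mean',mc.round(1),'rect',np.round(r[0],1),np.round(r[1],1),round(r[2],1),'pca',round(np.degrees(np.arctan2(a[1],a[0])),1),'skewlong',round(((pr[:,1])**3).mean(),0))
seg('scraper',[22,120,100],[35,255,255],(290,325,185,235),8)
seg('stirrer',[0,0,130],[180,70,255],(180,205,200,255),6)
seg('jarcap',[0,180,80],[5,255,255],(230,260,190,220),75)
seg('jarcap2',[170,150,80],[180,255,255],(230,260,190,220),75)
seg('cassette',[5,190,180],[15,255,255],(350,375,215,240),22)
seg('caddy',[0,0,0],[180,70,140],(280,330,115,175),35)
seg('tray',[0,0,110],[180,80,255],(222,270,105,172),22)
seg('holder',[105,120,40],[125,255,255],(160,200,145,185),24)
seg('safe',[60,0,40],[100,255,255],(350,395,125,195),36)
seg('tin',[0,0,150],[180,60,255],(85,135,170,215),108)
for p in [(177-0,188)]: pass
```

```text
scraper 56 mean [444.1 -96.9] rect [444.1 -98.1] [65.3 13.5] 12.0 pca -169.0 skewlong -112.0
stirrer 273 mean [353.9 292.9] rect [365.3 290.6] [ 30.7 151.8] 81.8 pca 172.8 skewlong -33324.0
jarcap 169 mean [439.8 112.4] rect [440.1 112.9] [42.9 46.2] 89.4 pca -173.5 skewlong -7.0Traceback (most recent call last):
  File "<stdin>", line 14, in <module>
  File "<stdin>", line 6, in seg
    return _wrapfunc(a, 'argmax', axis=axis, out=out, **kwds)
    return bound(*args, **kwds)
ValueError: attempt to get argmax of an empty sequence
```

```bash
cat > seg.py <<'E'
from h import *
def seg(f,name,lo,hi,box,z):
    hsv=cv2.cvtColor(f['frame'],cv2.COLOR_RGB2HSV)
    m=cv2.inRange(hsv,np.array(lo),np.array(hi)); k=np.zeros_like(m);u0,u1,v0,v1=box;k[v0:v1,u0:u1]=m[v0:v1,u0:u1]
    n,l,st,c=cv2.connectedComponentsWithStats(k)
    if n<2: print(name,'none');return
    i=1+np.argmax(st[1:,4]);k=(l==i)
    vs,us=np.nonzero(k);P=np.array([ray(f,u,v,z) for u,v in zip(us,vs)])[:,:2]
    r=cv2.minAreaRect(P.astype(np.float32)); mc=P.mean(0);w,V=np.linalg.eigh(np.cov((P-mc).T));a=V[:,1]
    print(name,len(P),'mean',mc.round(1),'rect',np.round(r[0],1),np.round(r[1],1),round(r[2],1),'pca',round(np.degrees(np.arctan2(a[1],a[0])),1))
E
python3 - <<'E'
from seg import *
_,f=snap('top','top2.png')
hsv=cv2.cvtColor(f['frame'],cv2.COLOR_RGB2HSV)
for n,u,v in [('scr',305,200),('scrb',310,222),('cass',364,228),('caddyfl',306,146),('caddyrim',290,140),('tray',246,138),('gate',373,165),('deck',373,140),('wood',340,130),('wood',270,200),('gr',360,160),('tin',107,193)]:print(n,hsv[v,u])
seg(f,'scraper',[18,170,100],[35,255,255],(290,325,185,235),8)
seg(f,'cassette',[3,200,150],[14,255,255],(350,375,215,240),22)
seg(f,'holder',[105,120,40],[125,255,255],(160,200,145,185),24)
seg(f,'tray',[0,0,110],[180,90,255],(222,270,105,172),22)
seg(f,'caddy',[0,0,0],[180,100,140],(280,330,115,175),35)
seg(f,'deck',[60,80,40],[100,255,255],(350,395,125,195),32)
seg(f,'gate',[0,0,90],[180,60,255],(350,395,125,195),37)
seg(f,'safe',[20,0,0],[180,255,255],(350,395,125,195),36)
seg(f,'tin',[0,0,150],[180,60,255],(85,135,170,215),108)
E
```

```text
scr [ 22 181 209]
scrb [ 21 178 209]
cass [ 11 181 149]
caddyfl [ 20  23 100]
caddyrim [ 11 111  85]
tray [ 17  48 206]
gate [ 18  21 146]
deck [ 70 102  95]
wood [ 13 172 129]
wood [ 12 163 138]
gr [ 20  21 110]
tin [ 22  37 209]
scraper 326 mean [ 411.5 -104.9] rect [ 421.2 -101. ] [121.5  47.9] 13.0 pca -169.1
cassette none
holder 528 mean [576.5 338.1] rect [576.4 338.1] [85.9 84.9] 44.6 pca 58.4
tray 1441 mean [669.2 107.9] rect [669.9 108.7] [194.5  90.8] 10.6 pca -169.5
caddy 1502 mean [640.8 -98.8] rect [641.3 -98.7] [172.4 104.2] 5.9 pca -174.4
deck 479 mean [ 644.8 -331.4] rect [ 644.9 -331.5] [80.3 65.9] 89.4 pca 91.0
gate 803 mean [ 568.3 -323.8] rect [ 586.7 -326.7] [ 95.7 185.8] 88.3 pca 175.4
safe 1310 mean [ 591.6 -321.7] rect [ 586.2 -322.8] [101.2 192.8] 87.0 pca 175.6
tin 659 mean [477.9 560.6] rect [478.4 560. ] [89.8 90.1] 45.1 pca -171.5
```

{"method": "arm_command", "body": {
  "series": [0.051, 0.082, -0.013, 0, 0, -0.005, 0.051, 0.082, -0.013, 0, 0, -0.005, 0.051, 0.082, -0.013, 0, 0, -0.005, 0.051, 0.082, -0.013, 0, 0, -0.005, 0.051, 0.082, -0.013, 0, 0, -0.005, 0.051, 0.082, -0.013, 0, 0, -0.005, 0.051, 0.082, -0.013, 0, 0, -0.005, 0.051, 0.082, -0.013, 0, 0, -0.005, 0.051, 0.082, -0.013, 0, 0, -0.005, 0.051, 0.082, -0.013, 0, 0, -0.005, 0.051, 0.082, -0.013, 0, 0, -0.005, 0.051, 0.082, -0.013, 0, 0, -0.005, 0.051, 0.082, -0.013, 0, 0, -0.005, 0.051, 0.082, -0.013, 0, 0, -0.005, 0, 0, 0, 0, 0, 0, 0, 0, 0, 0, 0, 0],
  "hand": 0.6,
  "newtons": 15
}}

```text
time_s: 1.58
ee_pos: [428.2, -96.5, 151.9]
ee_rot: [-180.0, 0.1, 11.4]
force: [-0.6, -0.7, -0.0]
gripper_width: 54.6
```

```bash
cat >> h.py <<'E'
from scipy.spatial.transform import Rotation as Ro
def wray(s,f,u,v,z):
    T=np.array(f['tool_from_camera']);R=Ro.from_euler('xyz',s['ee_rot'],degrees=True).as_matrix()
    d=R@T[:3,:3]@np.linalg.inv(np.array(f['intrinsics']))@[u,v,1]; o=R@T[:3,3]+s['ee_pos']
    return (o+d*(z-o[2])/d[2]).round(1)
E
python3 - <<'E'
from h import *
s,f=snap('wrist','w1.png');print(s['time_s'],s['ee_pos'].round(1),s['ee_rot'].round(1),s['gripper_width'],s['force'].round(1))
E
```

```text
1.5833 [428.2 -96.5 151.9] [-1.80e+02  1.00e-01  1.14e+01] 54.57984520538943 [-0.6 -0.7 -0. ]
```

View pics/w1.png

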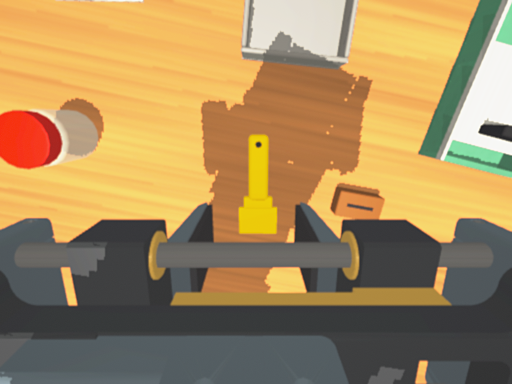

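Run:
```python
from h import *
s=env.state();f=grab_frame('wrist')
print('handle end',wray(s,f,258.5,136,12),'handle/blade',wray(s,f,258,198,10),'blade end',wray(s,f,258,233,3))
print('jar cap', wray(s,f,30,139,75),'caddy near wall',wray(s,f,244,51,35),wray(s,f,348,59,35))
```

```text
handle end [478.8 -92.6  12. ] handle/blade [ 409.  -106.3   10. ] blade end [ 362.7 -115.9    3. ]
jar cap [442.  101.9  75. ] caddy near wall [554.  -62.9  35. ] [ 566.4 -159.8   35. ]
```

{"method": "arm_command", "body": {
  "series": [0, -0.0125, -0.08, 0, 0, 0, 0, 0, -0.08, 0, 0, 0, 0, 0, -0.08, 0, 0, 0, 0, 0, -0.08, 0, 0, 0, 0, 0, -0.02, 0, 0, 0, 0, 0, 0, 0, 0, 0, 0, 0, 0, 0, 0, 0]
}}

```text
time_s: 2.27
ee_pos: [428.1, -104.1, 16.9]
ee_rot: [180.0, -0.0, 11.1]
force: [0.1, -0.9, 1.2]
gripper_width: 54.8
```

{"method": "arm_command", "body": {
  "series": [0, 0, 0, 0, 0, 0, 0, 0, 0, 0, 0, 0, 0, 0, 0, 0, 0, 0, 0, 0, 0, 0, 0, 0, 0, 0, 0, 0, 0, 0, 0, 0, 0, 0, 0, 0],
  "hand": 0
}}

```text
time_s: 2.77
ee_pos: [428.1, -102.9, 16.7]
ee_rot: [180.0, -0.1, 11.2]
force: [-0.6, -0.4, 4.3]
gripper_width: 21.8
```

{"method": "arm_command", "body": {
  "series": [0, 0, 0.05, 0, 0, 0, 0, 0, 0.08, 0, 0, 0, 0.03, 0, 0.07, 0, 0, 0, 0.09, 0.001, 0, 0, 0, -0.02, 0.09, 0.001, 0, 0, 0, -0.02, 0.09, 0.001, 0, 0, 0, -0.02, 0.09, 0.001, 0, 0, 0, -0.02, 0.09, 0.002, 0, 0, 0, -0.02, 0.075, 0.002, 0, 0, 0, -0.015, 0, 0, 0, 0, 0, 0, 0, 0, -0.06, 0, 0, 0, 0, 0, -0.06, 0, 0, 0, 0, 0, 0, 0, 0, 0]
}}

```text
time_s: 3.85
ee_pos: [645.5, -99.0, 43.1]
ee_rot: [-179.8, 0.6, 6.0]
force: [-1.7, -0.2, -1.0]
gripper_width: 22.1
```

Run:
```python
from h import *
s,f=snap('wrist','w2.png');print(s['ee_pos'].round(1),s['ee_rot'].round(1),s['gripper_width'],s['force'].round(1))
```

```text
[645.5 -99.   43.1] [-179.8    0.6    6. ] 22.13194196970951 [-1.7 -0.2 -1. ]
```

View pics/w2.png

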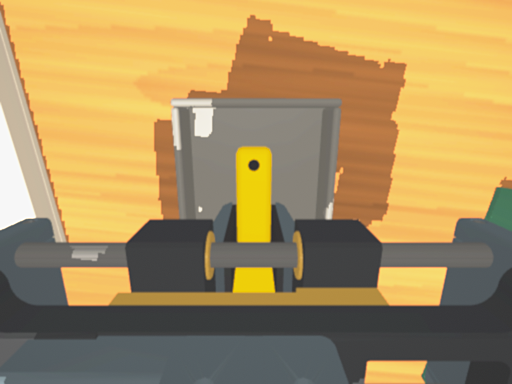

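{"method": "arm_command", "body": {
  "series": [0, 0, -0.03, 0, 0, 0, 0, 0, -0.02, 0, 0, 0, 0, 0, 0, 0, 0, 0, 0, 0, 0, 0, 0, 0]
}}

```text
time_s: 4.23
ee_pos: [649.6, -99.8, 28.3]
ee_rot: [180.0, 0.0, 6.0]
force: [-0.4, 0.2, -0.5]
gripper_width: 22.0
```

{"method": "arm_command", "body": {
  "series": [0, 0, -0.01, 0, 0, 0, 0, 0, -0.006, 0, 0, 0, 0, 0, 0, 0, 0, 0]
}}

```text
time_s: 4.48
ee_pos: [649.9, -99.8, 21.9]
ee_rot: [180.0, -0.0, 6.0]
force: [-0.2, 0.4, -0.1]
gripper_width: 21.9
```

{"method": "arm_command", "body": {
  "series": [0, 0, 0, 0, 0, 0, 0, 0, 0, 0, 0, 0, 0, 0, 0, 0, 0, 0, 0, 0, 0, 0, 0, 0],
  "hand": 0.48
}}

```text
time_s: 4.82
ee_pos: [649.8, -99.8, 21.9]
ee_rot: [180.0, -0.0, 6.0]
force: [-0.9, -0.5, 0.7]
gripper_width: 42.9
```

{"method": "arm_command", "body": {
  "series": [0, 0, 0.06, 0, 0, 0, 0, 0, 0.09, 0, 0, 0, 0, 0, 0.09, 0, 0, 0, -0.03, 0.04, 0.08, 0, 0, -0.02, -0.056, 0.075, 0, 0, 0, -0.023, -0.056, 0.075, 0, 0, 0, -0.023, -0.056, 0.075, 0, 0, 0, -0.023, -0.056, 0.075, 0, 0, 0, -0.023, -0.056, 0.075, 0, 0, 0, -0.023, -0.056, 0.075, 0, 0, 0, -0.023, -0.056, 0.075, 0, 0, 0, -0.023, -0.056, 0.075, 0, 0, 0, -0.023, -0.056, 0.075, 0, 0, 0, -0.023, -0.056, 0.075, 0, 0, 0, -0.023, -0.056, 0.075, 0, 0, 0, -0.023, -0.056, 0.075, 0, 0, 0, -0.023, -0.03, 0.039, 0, 0, 0, 0, 0, 0, 0, 0, 0, 0, 0, 0, 0, 0, 0, 0]
}}

```text
time_s: 6.4
ee_pos: [356.5, 292.3, 149.9]
ee_rot: [180.0, -0.0, -7.2]
force: [0.6, -0.2, 0.2]
gripper_width: 43.7
```

Run:
```python
from h import *
s,f=snap('wrist','w3.png');print(s['ee_pos'].round(1),s['ee_rot'].round(1),s['qpos'].round(1),s['force'].round(1))
```

```text
[356.5 292.3 149.9] [180.   -0.   -7.2] [ 37.9  11.9 110.5  -0.   57.6 135.1] [ 0.6 -0.2  0.2]
```

View pics/w3.png

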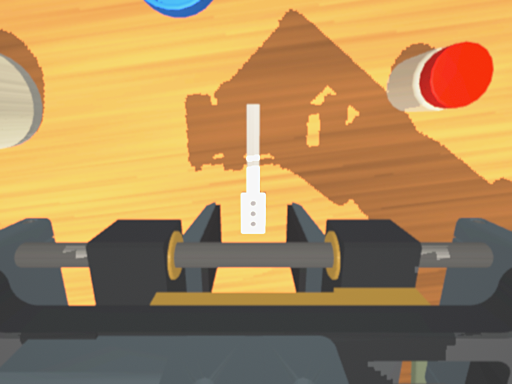

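Run:
```python
from h import *
s=env.state();f=grab_frame('wrist')
print(wray(s,f,253,104,5),wray(s,f,253,193,5),wray(s,f,253.5,233,4))
# jar: cap top
print('cap',wray(s,f,456.5,74.5,75))
```

```text
[441.3 281.8   5. ] [342.7 294.4   5. ] [292.  300.3   4. ]
cap [440.3 116.5  75. ]
```

{"method": "arm_command", "body": {
  "series": [0.009, 0, -0.08, 0, 0, 0, 0, 0, -0.08, 0, 0, 0, 0, 0, -0.08, 0, 0, 0, 0, 0, -0.08, 0, 0, 0, 0, 0, -0.021, 0, 0, 0, 0, 0, 0, 0, 0, 0, 0, 0, 0, 0, 0, 0, 0, 0, 0, 0, 0, 0]
}}

```text
time_s: 7.17
ee_pos: [361.6, 291.5, 14.0]
ee_rot: [-180.0, -0.0, -7.4]
force: [0.1, 1.1, -0.3]
gripper_width: 43.9
```

{"method": "arm_command", "body": {
  "series": [0, 0, 0, 0, 0, 0, 0, 0, 0, 0, 0, 0, 0, 0, 0, 0, 0, 0, 0, 0, 0, 0, 0, 0, 0, 0, 0, 0, 0, 0, 0, 0, 0, 0, 0, 0],
  "hand": 0
}}

```text
time_s: 7.67
ee_pos: [360.6, 291.9, 13.5]
ee_rot: [180.0, -0.0, -7.3]
force: [0.7, 0.5, 1.3]
gripper_width: 13.8
```

{"method": "arm_command", "body": {
  "series": [0, 0, 0.06, 0, 0, 0, 0, 0, 0.09, 0, 0, 0, 0, 0, 0.1, 0, 0, 0, 0.084, -0.0513, 0, 0, 0, 0.044, 0.084, -0.0513, 0, 0, 0, 0.044, 0.084, -0.0513, 0, 0, 0, 0.044, 0.084, -0.0513, 0, 0, 0, 0.044, 0.084, -0.0513, 0, 0, 0, 0.044, 0.084, -0.0513, 0, 0, 0, 0.044, 0.084, -0.0513, 0, 0, 0, 0.044, 0.084, -0.0513, 0, 0, 0, 0.044, 0.084, -0.0513, 0, 0, 0, 0.044, 0, 0, 0, 0, 0, 0, 0, 0, -0.07, 0, 0, 0, 0, 0, -0.07, 0, 0, 0, 0, 0, -0.06, 0, 0, 0, 0, 0, 0, 0, 0, 0, 0, 0, 0, 0, 0, 0]
}}

```text
time_s: 9.17
ee_pos: [661.7, 107.2, 32.0]
ee_rot: [-180.0, 0.2, 10.5]
force: [-0.4, -0.2, 0.4]
gripper_width: 13.6
```

Run:
```python
from h import *
s,f=snap('wrist','w4.png');print(s['ee_pos'].round(1),s['ee_rot'].round(1),s['qpos'].round(1),s['force'].round(1))
```

```text
[661.7 107.2  32. ] [-180.     0.2   10.5] [ 8.2 35.9 89.7 -0.  54.6 87.7] [-0.4 -0.2  0.4]
```

View pics/w4.png

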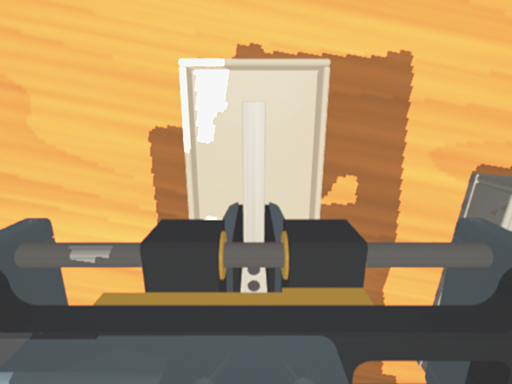

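{"method": "arm_command", "body": {
  "series": [0, 0, -0.025, 0, 0, 0, 0, 0, -0.01, 0, 0, 0, 0, 0, -0.003, 0, 0, 0, 0, 0, 0, 0, 0, 0]
}}

```text
time_s: 9.55
ee_pos: [662.9, 107.2, 18.3]
ee_rot: [180.0, -0.0, 10.5]
force: [0.9, -0.8, -0.3]
gripper_width: 13.9
```

{"method": "arm_command", "body": {
  "series": [0, 0, 0, 0, 0, 0, 0, 0, 0, 0, 0, 0, 0, 0, 0, 0, 0, 0, 0, 0, 0, 0, 0, 0],
  "hand": 0.4
}}

```text
time_s: 9.88
ee_pos: [663.2, 107.2, 18.5]
ee_rot: [180.0, -0.0, 10.5]
force: [0.1, 0.9, 0.7]
gripper_width: 35.3
```

{"method": "arm_command", "body": {
  "series": [0, 0, 0.05, 0, 0, 0, 0, 0, 0.09, 0, 0, 0, 0, 0, 0.1, 0, 0, 0, 0, 0, 0.1, 0, 0, 0, -0.06, 0.001, 0.07, 0, 0, 0, -0.1, 0.002, 0, 0, 0, 0, -0.1, 0.002, 0, 0, 0, 0, -0.1, 0.002, 0, 0, 0, 0, -0.1, 0.002, 0, 0, 0, 0, -0.095, 0.001, 0, 0, 0, 0, 0, 0, 0, 0, 0, 0, 0, 0, 0, 0, 0, 0],
  "hand": 1
}}

```text
time_s: 10.88
ee_pos: [439.3, 111.1, 182.8]
ee_rot: [180.0, -0.0, 10.5]
force: [1.0, -0.4, -0.5]
gripper_width: 91.3
```

Run:
```python
from h import *
s,f=snap('wrist','w5.png');print(s['ee_pos'].round(1),s['ee_rot'].round(1),s['qpos'].round(1),s['force'].round(1))
hsv=cv2.cvtColor(f['frame'],cv2.COLOR_RGB2HSV)
m=cv2.inRange(hsv,np.array([0,200,100]),np.array([4,255,255]))|cv2.inRange(hsv,np.array([174,200,100]),np.array([180,255,255]))
n,l,st,c=cv2.connectedComponentsWithStats(m);i=1+np.argmax(st[1:,4]);print(st[i],c[i],wray(s,f,*c[i],75))
```

```text
[439.3 111.1 182.8] [180.   -0.   10.5] [ 12.7   9.3 108.5  -0.   62.1  92.2] [ 1.  -0.4 -0.5]
[ 229  164   48   47 1167] [257.29648672 184.19023136] [445.3 108.8  75. ]
```

View pics/w5.png

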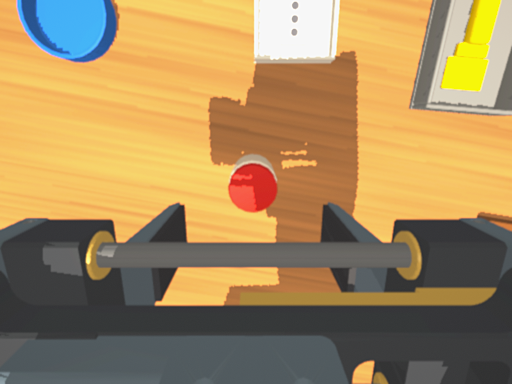

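{"method": "arm_command", "body": {
  "series": [0.0075, 0.004, -0.08, 0, 0, 0, 0, 0, -0.08, 0, 0, 0, 0, 0, -0.08, 0, 0, 0, 0, 0, -0.08, 0, 0, 0, 0, 0, -0.04, 0, 0, 0, 0, 0, 0, 0, 0, 0, 0, 0, 0, 0, 0, 0, 0, 0, 0, 0, 0, 0]
}}

```text
time_s: 11.6
ee_pos: [446.0, 113.1, 39.0]
ee_rot: [-180.0, -0.2, 10.5]
force: [0.6, -0.3, 1.6]
gripper_width: 91.3
```

{"method": "arm_command", "body": {
  "series": [0, 0, 0, 0, 0, 0, 0, 0, 0, 0, 0, 0, 0, 0, 0, 0, 0, 0, 0, 0, 0, 0, 0, 0, 0, 0, 0, 0, 0, 0, 0, 0, 0, 0, 0, 0],
  "hand": 0,
  "newtons": 20
}}

```text
time_s: 12.1
ee_pos: [444.0, 112.8, 38.4]
ee_rot: [180.0, -0.0, 10.5]
force: [0.0, -0.3, 0.3]
gripper_width: 53.8
```

Run:
```python
from h import *
s,f=snap('wrist','w6.png');print(s['ee_pos'].round(1),s['gripper_width'],s['force'].round(1))
```

```text
[444.  112.8  38.4] 53.76767796792521 [ 0.  -0.3  0.3]
```

View pics/w6.png

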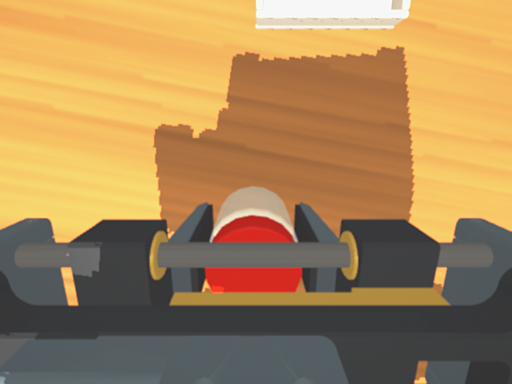

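{"method": "arm_command", "body": {
  "series": [0, 0, 0.04, 0, 0, 0, 0, 0, 0.06, 0, 0, 0, 0, 0, 0.05, 0, 0, 0, 0.02, 0.035, 0, 0, 0, 0, 0.041, 0.07, 0, 0, 0, 0, 0.041, 0.07, 0, 0, 0, 0, 0.041, 0.07, 0, 0, 0, 0, 0.041, 0.07, 0, 0, 0, 0, 0.041, 0.07, 0, 0, 0, 0, 0.041, 0.07, 0, 0, 0, 0, 0.041, 0.07, 0, 0, 0, 0, 0.025, 0.038, 0, 0, 0, 0, 0, 0, 0, 0, 0, 0, 0, 0, 0, 0, 0, 0]
}}

```text
time_s: 13.32
ee_pos: [576.3, 338.2, 97.0]
ee_rot: [179.9, 0.1, 10.6]
force: [-1.0, -0.2, -1.6]
gripper_width: 53.4
```

Run:
```python
from h import *
s,f=snap('wrist','w7.png');print(s['ee_pos'].round(1),s['gripper_width'],s['force'].round(1))
snap('scene','s7.png')
i=cv2.imread('pics/s7.png')[130:260,200:420];cv2.imwrite('pics/s7z.png',cv2.resize(i,None,fx=3.5,fy=3.5))
```

```text
[576.3 338.2  97. ] 53.35420827706054 [-1.  -0.2 -1.6]
```

View pics/w7.png

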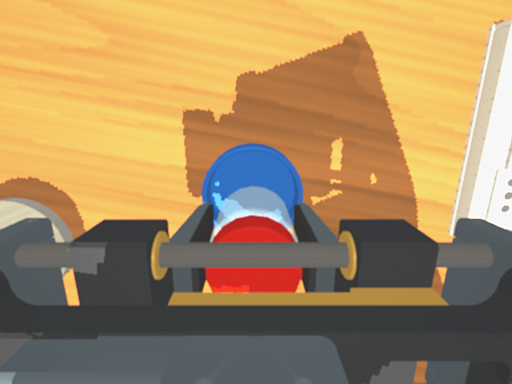

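View pics/s7z.png

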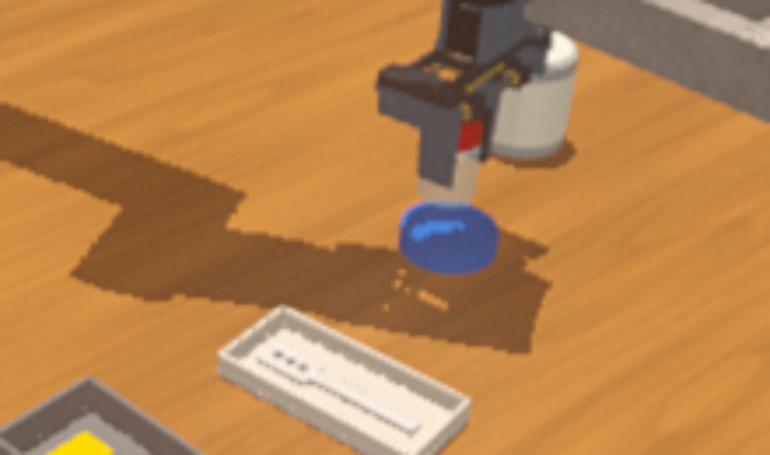

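Run:
```python
from h import *
s=env.state();f=grab_frame('wrist')
p=wray(s,f,252.5,144.5,24);print(p, p[:2]-46*np.array([np.cos(np.radians(10.6)),np.sin(np.radians(10.6))]))
print(wray(s,f,203,193,24),wray(s,f,302,193,24))
```

```text
[623.5 347.1  24. ] [578.28497394 338.63823787]
[573.1 382.8  24. ] [589.2 295.7  24. ]
```

{"method": "arm_command", "body": {
  "series": [0.003, 0, -0.04, 0, 0, 0, 0, 0, -0.05, 0, 0, 0, 0, 0, -0.03, 0, 0, 0, 0, 0, -0.013, 0, 0, 0, 0, 0, 0, 0, 0, 0, 0, 0, 0, 0, 0, 0]
}}

```text
time_s: 13.97
ee_pos: [578.1, 337.7, 45.4]
ee_rot: [-180.0, -0.0, 10.5]
force: [0.1, -0.6, -1.8]
gripper_width: 53.1
```

{"method": "arm_command", "body": {
  "series": [0, 0, -0.002, 0, 0, 0, 0, 0, -0.002, 0, 0, 0, 0, 0, 0, 0, 0, 0]
}}

```text
time_s: 14.22
ee_pos: [578.1, 338.0, 43.6]
ee_rot: [-180.0, -0.0, 10.5]
force: [-0.5, 0.2, -1.3]
gripper_width: 53.3
```

{"method": "arm_command", "body": {
  "series": [0, 0, 0, 0, 0, 0, 0, 0, 0, 0, 0, 0, 0, 0, 0, 0, 0, 0, 0, 0, 0, 0, 0, 0, 0, 0, 0, 0, 0, 0],
  "hand": 0.85
}}

```text
time_s: 14.63
ee_pos: [578.1, 338.0, 43.5]
ee_rot: [-180.0, -0.0, 10.5]
force: [0.4, 0.4, -0.7]
gripper_width: 77.2
```

{"method": "arm_command", "body": {
  "series": [0, 0, 0.03, 0, 0, 0, 0, 0, 0.08, 0, 0, 0, 0, 0, 0.1, 0, 0, 0, 0, 0, 0.1, 0, 0, 0, 0, 0, 0.08, 0, 0, 0, -0.01, -0.099, 0, 0, 0, 0.1, -0.01, -0.099, 0, 0, 0, 0.1, -0.01, -0.099, 0, 0, 0, 0.1, -0.01, -0.099, 0, 0, 0, 0.1, -0.01, -0.099, 0, 0, 0, 0.1, -0.01, -0.099, 0, 0, 0, 0.1, -0.01, -0.099, 0, 0, 0, 0.1, -0.01, -0.099, 0, 0, 0, 0.1]
}}

```text
time_s: 15.72
ee_pos: [545.5, 19.4, 200.6]
ee_rot: [179.9, -0.1, 46.7]
force: [0.3, 1.2, -0.3]
gripper_width: 77.2
```

{"method": "arm_command", "body": {
  "series": [-0.01, -0.099, 0, 0, 0, 0.1, -0.01, -0.099, 0, 0, 0, 0.1, -0.01, -0.099, 0, 0, 0, 0.1, -0.01, -0.099, 0, 0, 0, 0.1, -0.01, -0.099, 0, 0, 0, 0.1, -0.01, -0.099, 0, 0, 0, 0.1, -0.01, -0.099, 0, 0, 0, 0.1, -0.01, -0.099, 0, 0, 0, 0.1, 0, 0, 0, 0, 0, 0.08, 0, 0, 0, 0, 0, 0, 0, 0, 0, 0, 0, 0]
}}

```text
time_s: 16.63
ee_pos: [513.8, -295.6, 200.0]
ee_rot: [180.0, -0.0, 85.9]
force: [0.4, 0.2, -0.2]
gripper_width: 77.5
```

Run:
```python
from h import *
s,f=snap('wrist','w8.png');print(s['time_s'],s['ee_pos'].round(1),s['ee_rot'].round(1),s['qpos'].round(1))
snap('scene','s8.png');snap('top','t8.png')
i=cv2.imread('pics/t8.png')[90:260,130:410];cv2.imwrite('pics/t8z.png',cv2.resize(i,None,fx=2.8,fy=2.8,interpolation=cv2.INTER_CUBIC))
```

```text
16.6333 [ 513.8 -295.6  200. ] [180.   -0.   85.9] [-31.   20.8  89.5   0.   69.6 -27. ]
```

View pics/w8.png

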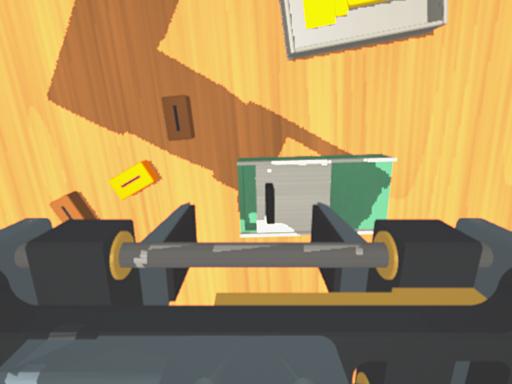

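View pics/t8z.png

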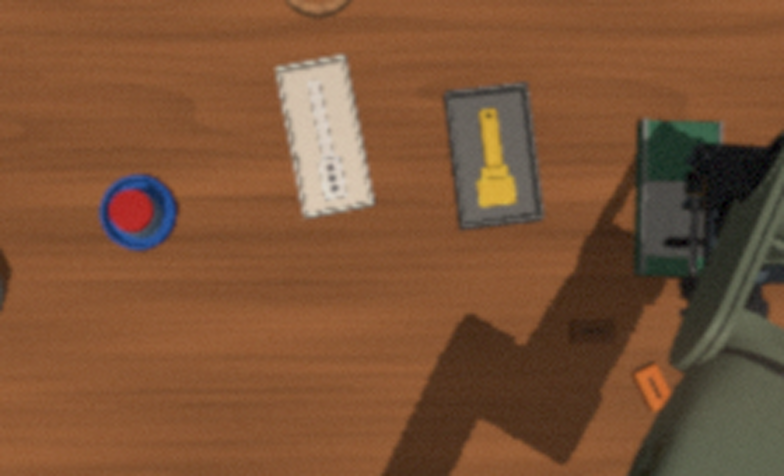

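Run:
```python
from h import *
s=env.state();f=grab_frame('wrist')
i=cv2.imread('pics/w8.png')[140:250,90:410];cv2.imwrite('pics/w8z.png',cv2.resize(i,None,fx=2.5,fy=2.5,interpolation=cv2.INTER_CUBIC))
for u,v in [(269,183),(271,222)]:print('fin',wray(s,f,u,v,66))
for n,u,v in [('l',238,160),('r',396,159)]:print('guide far',wray(s,f,u,v,40))
for u,v in [(108,181),(149,162),(158,178),(117,198)]:print('cass',wray(s,f,u,v,18))
```

```text
fin [ 531.5 -294.8   66. ]
fin [ 531.4 -341.5   66. ]
guide far [ 497.4 -270.7   40. ]
guide far [ 684.5 -282.2   40. ]
cass [ 325.7 -290.1   18. ]
cass [ 382.8 -269.1   18. ]
cass [ 390.9 -290.5   18. ]
cass [ 332.8 -313.6   18. ]
```

View pics/w8z.png

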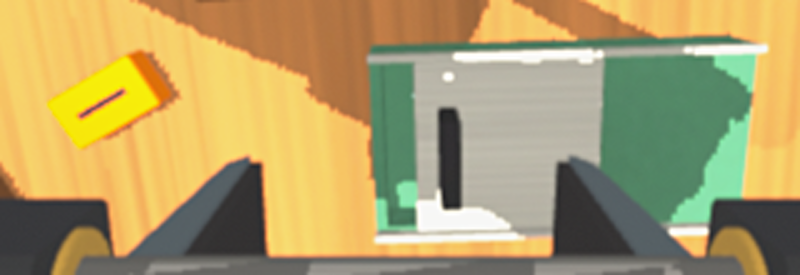

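{"method": "arm_command", "body": {
  "series": [0.022, -0.028, 0, 0, 0, 0, 0.022, -0.028, -0.04, 0, 0, 0, 0, 0, -0.085, 0, 0, 0, 0, 0, -0.085, 0, 0, 0, 0, 0, -0.085, 0, 0, 0, 0, 0, -0.05, 0, 0, 0, 0, 0, -0.02, 0, 0, 0, 0, 0, 0, 0, 0, 0, 0, 0, 0, 0, 0, 0]
}}

```text
time_s: 17.58
ee_pos: [532.5, -317.9, 54.3]
ee_rot: [179.9, 0.0, 86.1]
force: [0.4, -0.3, 0.6]
gripper_width: 77.3
```

Run:
```python
from h import *
s,f=snap('wrist','w9.png');print(s['time_s'],s['ee_pos'].round(1),s['force'].round(1))
```

```text
17.5833 [ 532.5 -317.9   54.3] [ 0.4 -0.3  0.6]
```

View pics/w9.png

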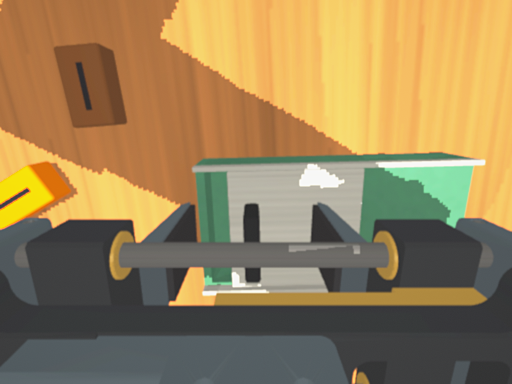

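{"method": "arm_command", "body": {
  "series": [0, 0, 0, 0, 0, 0, 0, 0, 0, 0, 0, 0, 0, 0, 0, 0, 0, 0, 0, 0, 0, 0, 0, 0, 0, 0, 0, 0, 0, 0, 0, 0, 0, 0, 0, 0, 0, 0, 0, 0, 0, 0],
  "hand": 0,
  "newtons": 12
}}

```text
time_s: 18.22
ee_pos: [531.5, -318.1, 53.4]
ee_rot: [180.0, 0.0, 86.1]
force: [-0.3, -0.1, 0.5]
gripper_width: 33.7
```

{"method": "arm_command", "body": {
  "series": [0.02, -0.001, 0, 0, 0, 0, 0.03, -0.002, 0, 0, 0, 0, 0.03, -0.002, 0, 0, 0, 0, 0.03, -0.002, 0, 0, 0, 0, 0.03, -0.002, 0, 0, 0, 0, 0, 0, 0, 0, 0, 0, 0, 0, 0, 0, 0, 0]
}}

```text
time_s: 18.8
ee_pos: [588.4, -320.7, 53.1]
ee_rot: [180.0, -0.1, 86.1]
force: [0.2, 3.6, 0.8]
gripper_width: 10.6
```

{"method": "arm_command", "body": {
  "series": [0.01, -0.001, 0, 0, 0, 0, 0.01, -0.001, 0, 0, 0, 0, 0, 0, 0, 0, 0, 0, 0, 0, 0, 0, 0, 0]
}}

```text
time_s: 19.13
ee_pos: [595.4, -321.1, 53.1]
ee_rot: [-180.0, -0.1, 86.1]
force: [1.6, 5.4, 0.0]
gripper_width: 10.2
```

{"method": "arm_command", "body": {
  "series": [0.005, 0.002, 0, 0, 0, 0, 0.005, 0, 0, 0, 0, 0, 0, 0, 0, 0, 0, 0, 0, 0, 0, 0, 0, 0]
}}

```text
time_s: 19.47
ee_pos: [596.2, -321.0, 53.1]
ee_rot: [-179.6, -0.1, 86.1]
force: [-7.5, 3.6, 3.6]
gripper_width: 10.4
```

{"method": "arm_command", "body": {
  "series": [0.005, 0, 0, 0, 0, 0, 0, 0, 0, 0, 0, 0, 0, 0, 0, 0, 0, 0]
}}

```text
time_s: 19.72
ee_pos: [596.3, -321.0, 53.0]
ee_rot: [-179.4, -0.1, 86.1]
force: [-11.8, 3.7, 6.3]
gripper_width: 10.6
```

{"method": "arm_command", "body": {
  "series": [-0.012, 0, 0, 0, 0, 0, 0, 0, 0, 0, 0, 0, 0, 0, 0, 0, 0, 0, 0, 0, 0, 0, 0, 0, 0, 0, 0, 0, 0, 0, 0, 0, 0, 0, 0, 0],
  "hand": 0.6
}}

```text
time_s: 20.22
ee_pos: [597.1, -321.9, 53.4]
ee_rot: [180.0, 0.0, 86.1]
force: [0.1, 0.6, 0.2]
gripper_width: 47.9
```

{"method": "arm_command", "body": {
  "series": [0, 0, 0.05, 0, 0, 0, 0, 0, 0.09, 0, 0, 0, 0, 0, 0.09, 0, 0, 0, -0.03, 0.004, 0.08, 0, 0, -0.1, -0.057, 0.0075, 0, 0, 0, -0.137, -0.057, 0.0075, 0, 0, 0, -0.137, -0.057, 0.0075, 0, 0, 0, -0.137, -0.057, 0.0075, 0, 0, 0, -0.137, -0.057, 0.0075, 0, 0, 0, -0.137, -0.057, 0.0075, 0, 0, 0, -0.137, -0.057, 0.0075, 0, 0, 0, -0.137, -0.057, 0.0075, 0, 0, 0, -0.137, -0.057, 0.0075, 0, 0, 0, -0.137, -0.057, 0.0075, 0, 0, 0, -0.137, 0, 0, 0, 0, 0, 0, 0, 0, 0, 0, 0, 0]
}}

```text
time_s: 21.55
ee_pos: [356.4, -290.1, 177.8]
ee_rot: [179.9, -0.0, 19.9]
force: [0.5, 1.0, 0.9]
gripper_width: 54.8
```

Run:
```python
from h import *
s,f=snap('wrist','w10.png');print(s['time_s'],s['ee_pos'].round(1),s['ee_rot'].round(1),s['force'].round(1))
```

```text
21.55 [ 356.4 -290.1  177.8] [179.9  -0.   19.9] [0.5 1.  0.9]
```

View pics/w10.png

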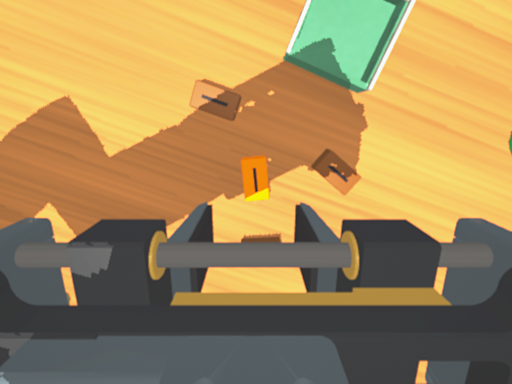

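Run:
```python
from h import *
s=env.state();f=grab_frame('wrist')
i=cv2.imread('pics/w10.png')[130:260,180:380];cv2.imwrite('pics/w10z.png',cv2.resize(i,None,fx=4,fy=4,interpolation=cv2.INTER_CUBIC))
P=[wray(s,f,u,v,22) for u,v in [(242,158.5),(267.5,157),(270,192+5),(244,200)]];print(P,np.mean(P,0))
a=wray(s,f,254.5,168,22);b=wray(s,f,256,193,22);print('stripe',a,b,(a+b)/2,np.degrees(np.arctan2(*(a-b)[[1,0]])))
for p in [(243,238),(281,235)]:print('brown',wray(s,f,*p,20))
for p in [(314,165),(345,193)]:print('brownR',wray(s,f,*p,11))
```

```text
[array([ 375.8, -269.3,   22. ]), array([ 387.6, -296.7,   22. ]), array([ 343. , -316.9,   22. ]), array([ 328.6, -288.4,   22. ])] [ 358.75  -292.825   22.   ]
stripe [ 370.1 -286.9   22. ] [ 341.9 -299.1   22. ] [ 356. -293.   22.] 23.394472757361566
brown [ 279.8 -304.3   20. ]
brown [ 300.1 -348.3   20. ]
brownR [ 396.5 -354.6   11. ]
brownR [ 377.1 -405.2   11. ]
```

View pics/w10z.png

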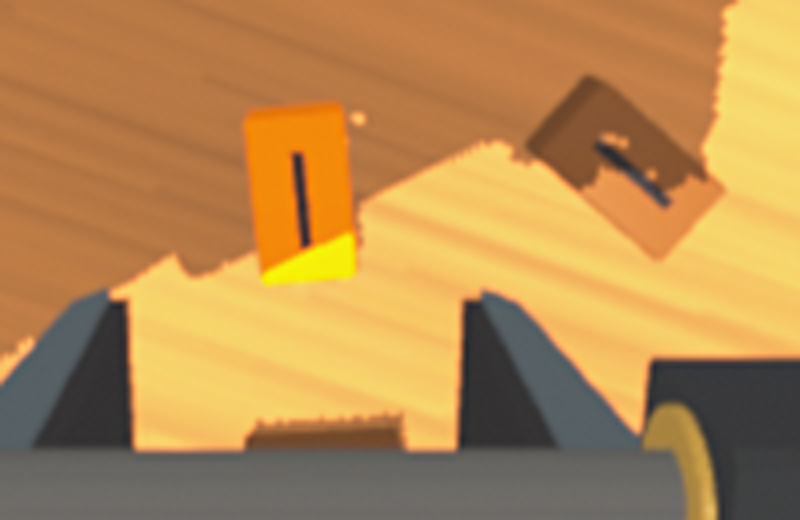

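{"method": "arm_command", "body": {
  "series": [0, -0.007, -0.03, 0, 0, 0.08, 0, 0, -0.09, 0, 0, 0, 0, 0, -0.09, 0, 0, 0, 0, 0, -0.09, 0, 0, 0, 0, 0, -0.08, 0, 0, 0, 0, 0, -0.026, 0, 0, 0, 0, 0, 0, 0, 0, 0, 0, 0, 0, 0, 0, 0, 0, 0, 0, 0, 0, 0]
}}

```text
time_s: 22.4
ee_pos: [357.8, -293.2, 14.6]
ee_rot: [180.0, -0.0, 23.6]
force: [-0.7, -1.1, -0.1]
gripper_width: 54.9
```

{"method": "arm_command", "body": {
  "series": [0, 0, 0, 0, 0, 0, 0, 0, 0, 0, 0, 0, 0, 0, 0, 0, 0, 0, 0, 0, 0, 0, 0, 0, 0, 0, 0, 0, 0, 0, 0, 0, 0, 0, 0, 0],
  "hand": 0,
  "newtons": 15
}}

```text
time_s: 22.9
ee_pos: [356.9, -292.9, 15.2]
ee_rot: [180.0, -0.0, 23.5]
force: [0.6, 0.7, 1.3]
gripper_width: 29.7
```

Run:
```python
from h import *
s,f=snap('wrist','w11.png');print(s['time_s'],s['ee_pos'].round(1),s['ee_rot'].round(1),s['force'].round(1),s['gripper_width'])
```

```text
22.9 [ 356.9 -292.9   15.2] [180.   -0.   23.5] [0.6 0.7 1.3] 29.73648137987737
```

View pics/w11.png

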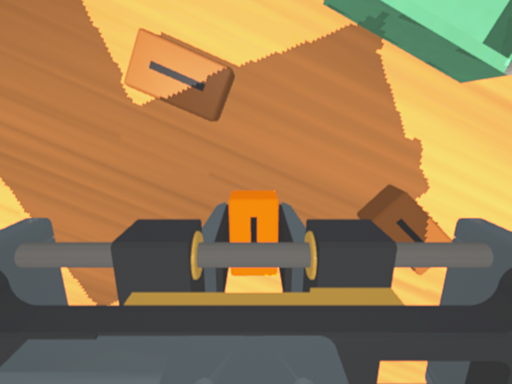

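{"method": "arm_command", "body": {
  "series": [0, 0, 0.05, 0, 0, 0, 0, 0, 0.09, 0, 0, 0, 0, 0, 0.1, 0, 0, 0, 0.077, -0.011, 0, 0, 0, -0.1, 0.078, -0.011, 0, 0, 0, -0.1, 0.078, -0.011, 0, 0, 0, -0.1, 0.078, -0.011, 0, 0, 0, -0.1, 0.078, -0.011, 0, 0, 0, -0.1, 0.078, -0.011, 0, 0, 0, -0.1, 0, 0, 0, 0, 0, 0, 0, 0, 0, 0, 0, 0, 0, 0, -0.07, 0, 0, 0, 0, 0, -0.03, 0, 0, 0, 0, 0, 0, 0, 0, 0, 0, 0, 0, 0, 0, 0]
}}

```text
time_s: 24.2
ee_pos: [542.0, -318.9, 70.5]
ee_rot: [-179.9, 0.1, -3.5]
force: [-0.6, -0.7, -0.4]
gripper_width: 30.3
```

Run:
```python
from h import *
s,f=snap('wrist','w12.png');print(s['time_s'],s['ee_pos'].round(1),s['ee_rot'].round(1),s['force'].round(1),s['gripper_width'])
```

```text
24.2 [ 542.  -318.9   70.5] [-1.799e+02  1.000e-01 -3.500e+00] [-0.6 -0.7 -0.4] 30.301210755818474
```

View pics/w12.png

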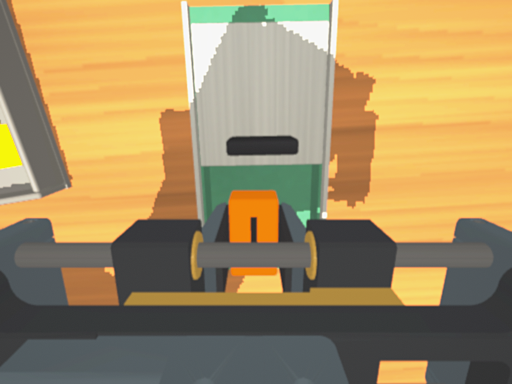

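Run:
```python
from h import *
s=env.state();f=grab_frame('wrist')
for u,v,z in [(226.5,146,66),(298.5,146,66),(199,200,40),(329,200,40),(193,80,40),(334,80,40),(203,164,37),(322,163,37)]:print(u,v,wray(s,f,u,v,z))
```

```text
226.5 146 [ 598.6 -305.8   66. ]
298.5 146 [ 596.  -349.3   66. ]
199 200 [ 557.8 -279.4   40. ]
329 200 [ 551.9 -375.3   40. ]
193 80 [ 640.5 -284.7   40. ]
334 80 [ 634.9 -377.6   40. ]
203 164 [ 583.8 -284.7   37. ]
322 163 [ 579.4 -370.7   37. ]
```

{"method": "arm_command", "body": {
  "series": [0.003, -0.011, -0.02, 0, 0, 0, 0, 0, -0.05, 0, 0, 0, 0, 0, -0.03, 0, 0, 0, 0, 0, -0.015, 0, 0, 0, 0, 0, -0.008, 0, 0, 0, 0, 0, 0, 0, 0, 0, 0, 0, 0, 0, 0, 0]
}}

```text
time_s: 24.88
ee_pos: [545.1, -323.9, 22.1]
ee_rot: [180.0, -0.0, -3.5]
force: [-0.3, 0.2, -0.1]
gripper_width: 29.9
```

{"method": "arm_command", "body": {
  "series": [0, 0, -0.004, 0, 0, 0, 0, 0, 0, 0, 0, 0]
}}

```text
time_s: 25.05
ee_pos: [545.1, -323.8, 20.7]
ee_rot: [180.0, -0.1, -3.5]
force: [0.0, 0.1, -1.3]
gripper_width: 29.8
```

{"method": "arm_command", "body": {
  "series": [0, 0, 0, 0, 0, 0, 0, 0, 0, 0, 0, 0, 0, 0, 0, 0, 0, 0, 0, 0, 0, 0, 0, 0],
  "hand": 0.46
}}

```text
time_s: 25.38
ee_pos: [544.9, -323.7, 20.4]
ee_rot: [180.0, -0.0, -3.5]
force: [0.2, -0.0, 0.2]
gripper_width: 42.0
```

{"method": "arm_command", "body": {
  "series": [0, 0, 0.04, 0, 0, 0, 0, 0, 0.08, 0, 0, 0, 0, 0, 0.1, 0, 0, 0, 0, 0, 0.1, 0, 0, 0, 0, 0, 0.06, 0, 0, 0, 0, 0, 0, 0, 0, 0, 0, 0, 0, 0, 0, 0]
}}

```text
time_s: 25.97
ee_pos: [545.4, -324.1, 174.1]
ee_rot: [179.9, -0.2, -3.5]
force: [0.1, 1.0, -0.9]
gripper_width: 42.2
```

Run:
```python
from h import *
s,f=snap('wrist','w13.png');print(s['time_s'],s['ee_pos'].round(1),s['ee_rot'].round(1),s['force'].round(1),s['gripper_width'])
```

```text
25.9667 [ 545.4 -324.1  174.1] [179.9  -0.2  -3.5] [ 0.1  1.  -0.9] 42.21086039779132
```

View pics/w13.png

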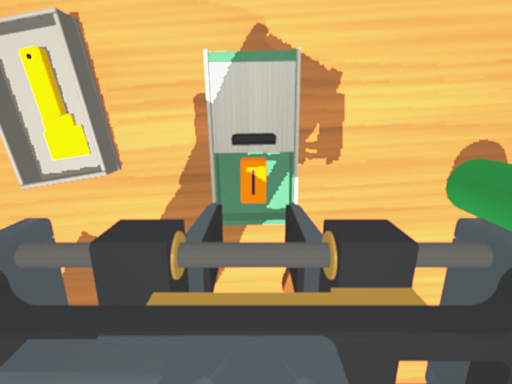

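{"method": "arm_command", "body": {
  "series": [0.01, 0, 0, 0, 0, 0.14, 0.01, 0, 0, 0, 0, 0.14, 0.01, 0, 0, 0, 0, 0.14, 0.01, -0.001, 0, 0, 0, 0.14, 0.01, -0.001, 0, 0, 0, 0.14, 0.01, -0.001, 0, 0, 0, 0.14, 0.01, -0.001, 0, 0, 0, 0.14, 0.01, -0.001, 0, 0, 0, 0.14, 0.01, 0, 0, 0, 0, 0.14, 0.01, 0, 0, 0, 0, 0.14, 0.01, 0, 0, 0, 0, 0.14, 0.01, 0, 0, 0, 0, 0.14, 0.008, 0, 0, 0, 0, 0.14, 0, 0, 0, 0, 0, 0.14, 0, 0, 0, 0, 0, 0.03, 0, 0, -0.09, 0, 0, 0, 0, 0, 0, 0, 0, 0, 0, 0, 0, 0, 0, 0],
  "hand": 0.85
}}

```text
time_s: 27.52
ee_pos: [594.0, -324.6, 133.1]
ee_rot: [-179.6, -0.2, 86.0]
force: [0.7, -0.6, 0.4]
gripper_width: 77.7
```

Run:
```python
from h import *
s,f=snap('wrist','w14.png');print(s['time_s'],s['ee_pos'].round(1),s['ee_rot'].round(1),s['force'].round(1),s['gripper_width'])
```

```text
27.5167 [ 594.  -324.6  133.1] [-179.6   -0.2   86. ] [ 0.7 -0.6  0.4] 77.66510712999805
```

View pics/w14.png

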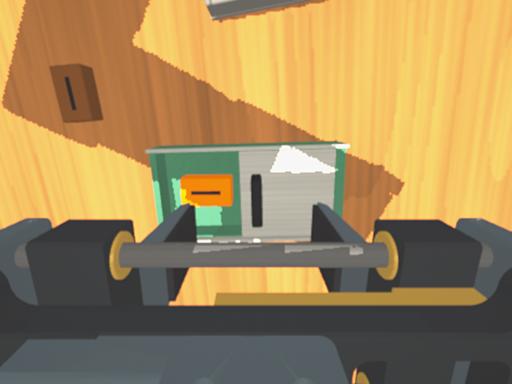

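{"method": "arm_command", "body": {
  "series": [0.003, 0, -0.06, 0, 0, 0, 0, 0, -0.08, 0, 0, 0, 0, 0, -0.05, 0, 0, 0, 0, 0, -0.015, 0, 0, 0, 0, 0, 0, 0, 0, 0, 0, 0, 0, 0, 0, 0]
}}

```text
time_s: 28.07
ee_pos: [598.2, -326.2, 55.7]
ee_rot: [179.9, 0.1, 86.1]
force: [-0.2, 0.0, -0.6]
gripper_width: 77.7
```

{"method": "arm_command", "body": {
  "series": [0, 0, 0, 0, 0, 0, 0, 0, 0, 0, 0, 0, 0, 0, 0, 0, 0, 0, 0, 0, 0, 0, 0, 0, 0, 0, 0, 0, 0, 0, 0, 0, 0, 0, 0, 0, 0, 0, 0, 0, 0, 0, 0, 0, 0, 0, 0, 0, 0, 0, 0, 0, 0, 0, 0, 0, 0, 0, 0, 0, 0, 0, 0, 0, 0, 0],
  "hand": 0,
  "newtons": 12
}}

```text
time_s: 28.98
ee_pos: [596.1, -325.5, 54.1]
ee_rot: [-179.9, -0.0, 86.1]
force: [-3.1, 0.5, 0.6]
gripper_width: 10.5
```

{"method": "arm_command", "body": {
  "series": [-0.02, 0.001, 0, 0, 0, 0, -0.03, 0.002, 0, 0, 0, 0, -0.03, 0.002, 0, 0, 0, 0, -0.03, 0.002, 0, 0, 0, 0, -0.03, 0.002, 0, 0, 0, 0, -0.03, 0.002, 0, 0, 0, 0, -0.03, 0.001, 0, 0, 0, 0, 0, 0, 0, 0, 0, 0, 0, 0, 0, 0, 0, 0]
}}

```text
time_s: 29.73
ee_pos: [516.0, -322.0, 54.1]
ee_rot: [-180.0, 0.1, 86.1]
force: [-1.2, -4.4, -3.1]
gripper_width: 10.6
```

{"method": "arm_command", "body": {
  "series": [-0.01, 0.001, 0, 0, 0, 0, -0.005, 0, 0, 0, 0, 0, 0, 0, 0, 0, 0, 0, 0, 0, 0, 0, 0, 0]
}}

```text
time_s: 30.07
ee_pos: [511.2, -321.8, 54.1]
ee_rot: [180.0, 0.1, 86.2]
force: [-1.1, -6.3, -3.1]
gripper_width: 10.5
```

{"method": "arm_command", "body": {
  "series": [-0.005, -0.002, 0, 0, 0, 0, -0.005, 0, 0, 0, 0, 0, 0, 0, 0, 0, 0, 0, 0, 0, 0, 0, 0, 0]
}}

```text
time_s: 30.4
ee_pos: [511.0, -321.9, 54.1]
ee_rot: [179.5, 0.1, 86.1]
force: [9.2, -2.7, -7.5]
gripper_width: 10.5
```

{"method": "arm_command", "body": {
  "series": [-0.005, 0, 0, 0, 0, 0, -0.003, 0, 0, 0, 0, 0, 0, 0, 0, 0, 0, 0, 0, 0, 0, 0, 0, 0]
}}

```text
time_s: 30.73
ee_pos: [510.9, -321.9, 54.1]
ee_rot: [179.2, 0.1, 86.0]
force: [16.8, -0.8, -13.3]
gripper_width: 10.7
```

{"method": "arm_command", "body": {
  "series": [0.012, 0, 0, 0, 0, 0, 0, 0, 0, 0, 0, 0]
}}

```text
time_s: 30.9
ee_pos: [511.1, -321.9, 54.1]
ee_rot: [179.8, 0.1, 86.1]
force: [6.1, -4.0, -5.6]
gripper_width: 10.4
```

{"method": "arm_command", "body": {
  "series": [0, 0, 0, 0, 0, 0, 0, 0, 0, 0, 0, 0, 0, 0, 0, 0, 0, 0, 0, 0, 0, 0, 0, 0, 0, 0, 0, 0, 0, 0],
  "hand": 0.5
}}

```text
time_s: 31.32
ee_pos: [508.4, -321.0, 54.3]
ee_rot: [-180.0, -0.0, 86.1]
force: [-0.4, 0.6, -0.2]
gripper_width: 40.8
```

{"method": "arm_command", "body": {
  "series": [0, 0, 0.04, 0, 0, 0, 0, 0, 0.08, 0, 0, 0, 0, 0, 0.1, 0, 0, 0, 0, 0, 0.1, 0, 0, 0, 0, 0, 0.06, 0, 0, 0, -0.07, 0, 0, 0, 0, 0, -0.08, 0, 0, 0, 0, 0, 0, 0, 0, 0, 0, 0, 0, 0, 0, 0, 0, 0, 0, 0, 0, 0, 0, 0]
}}

```text
time_s: 32.15
ee_pos: [449.1, -321.3, 206.4]
ee_rot: [179.9, 0.0, 86.1]
force: [-0.5, -0.0, -1.1]
gripper_width: 45.7
```

Run:
```python
from h import *
s,f=snap('wrist','w15.png');print(s['time_s'],s['ee_pos'].round(1),s['ee_rot'].round(1),s['force'].round(1),s['gripper_width'])
snap('scene','s15.png');snap('top','t15.png')
a=cv2.imread('pics/t15.png')[100:260,80:400];b=cv2.imread('pics/s15.png')[130:340,80:400]
cv2.imwrite('pics/t15z.png',cv2.resize(a,None,fx=2.5,fy=2.5,interpolation=cv2.INTER_CUBIC));cv2.imwrite('pics/s15z.png',cv2.resize(b,None,fx=2.5,fy=2.5,interpolation=cv2.INTER_CUBIC))
```

```text
32.15 [ 449.1 -321.3  206.4] [179.9   0.   86.1] [-0.5 -0.  -1.1] 45.68310435743038
```

View pics/w15.png

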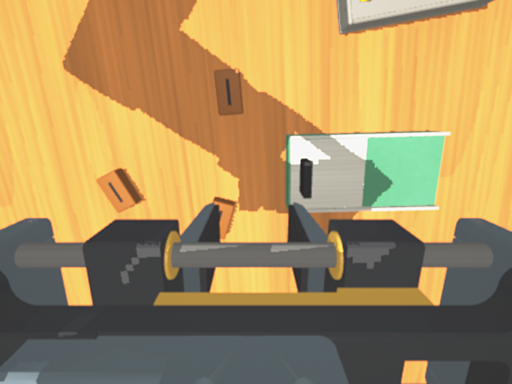

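View pics/t15z.png

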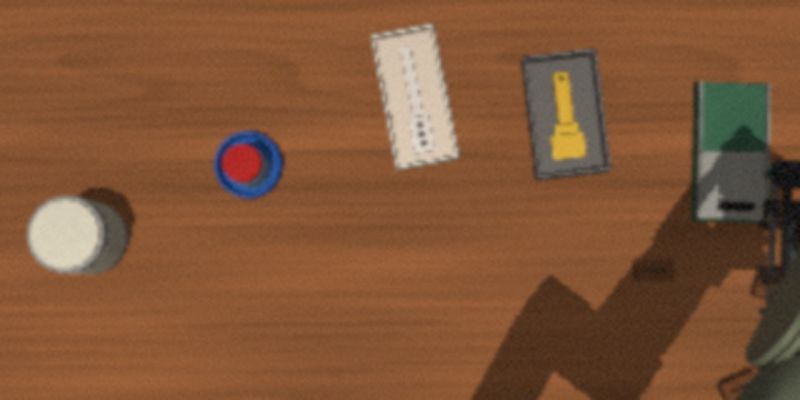

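View pics/s15z.png

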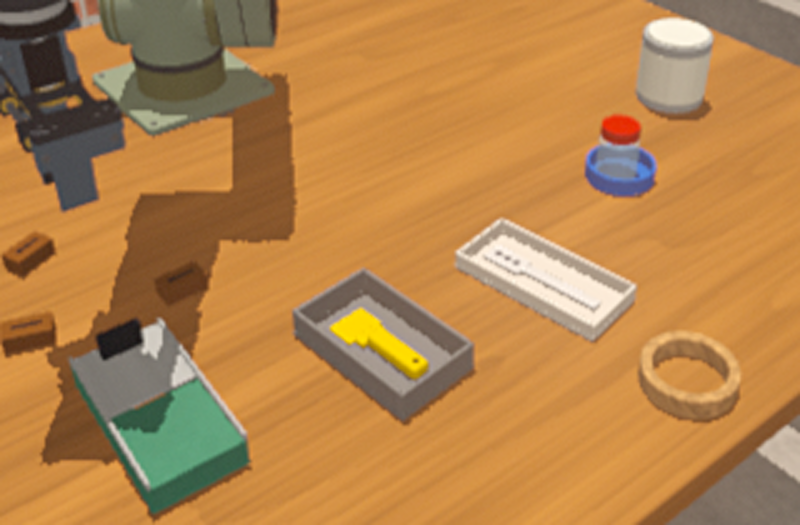

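Run:
```python
from h import *
s=env.state();f=grab_frame('wrist')
print('fin',wray(s,f,305.5,160,66),wray(s,f,306.5,197,66))
print(s['qvel'].round(2).tolist()); print(env.job_done())
```

```text
fin [ 509.1 -299.6   66. ] [ 509.5 -342.7   66. ]
[0.09, 0.15, 0.12, -0.13, 0.1, -0.05]
the job is handed in; nothing more can be done
None
```

The kit is sorted and the job is handed in; the last move ended at about 32 s of the 144 s allowed. No verdict is reported at hand-in, so the checks below are my own.

- **Order:** I did the scraper, then the stirrer, the jar and the cassette. The gate started about 20 mm open. I slid it fully open, laid the cassette in the bay and slid the gate shut.
- **Scraper, stirrer and jar:** In the last top and scene pictures the scraper lies flat in the grey caddy and the stirrer lies flat in the white tray. The jar stands upright in the blue holder, sitting off-centre as the top camera sees it.
- **Tin and look-alikes:** The tin stands clear and I never touched it. I did not go near the brown look-alikes.
- **Gate:** It travelled 85.3 mm from its open stop to its shut stop, and the force rose at the shut stop (about 17 N). The last wrist picture puts the fin at x ≈ 509 mm; I read 511 mm at the stop, so they agree within calibration, and no gap shows over the bay.
- **Cassette:** It was seen lying flat in the bay just before the gate closed; it is covered now.
- **Arm:** The gripper is open and clear of everything, and the arm is at rest.

The cameras disagreed by a few mm on the safe's sideways position: the wrist put the centre line at about y = -326 mm, the top camera at -320 mm. I set the cassette down between the two, and it went in with room to spare.

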